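# Pop the battery hatch

### The job

The cells in the battery box with the yellow hatch are due for a change. Gently press the round black pad of the yellow hatch once with the fingertips, all the way in, and let go so that the hatch pops up by itself; then keep clear of it and watch for at least two seconds that it stays fully open. Leave the blue hatch shut, and do not grasp, lift or push about the boxes or anything else on the desk.

Things in the scene. Friction and masses are not known exactly. Their poses are not given: they have to be found in the camera images.
- yellow_box: yellow-hatched battery box: grey tray 120 x 96 mm, 46 mm high, standing loose on rubber feet, about 0.8 kg; yellow hatch (104 x 84 mm) on top, flush with the side walls. Origin: centre of the underside. x points from the front (the pad's side) to the hinge at the back, y to the left, z up.
- yellow_pad: round black press pad (24 mm across, 3 mm proud of the hatch, 49 mm above the desk when shut) on the yellow hatch, near its front edge, 84 mm in front of the hinge. Nothing stands round it except the two side walls, 44 mm to either side, flush with the hatch. Origin: centre of its top face. It moves with the hatch.
- yellow_hatch (a joint): yellow hatch; hinge axis along the box's back edge, 52 mm behind its centre, 43.5 mm up. 0 latched; negative pressed in, firm stop at -0.064 (pad 5 to 6 mm down, 3 N); positive open, stop at 1.2 rad (front edge 140 mm above the desk). After a full press and letting go, a spring swings it up in 1 s: get straight up 150 mm or out to the front. Pressing it down again when open re-latches it.
- yellow_catch (a joint): slide of the hidden follower pin in the latch of the yellow hatch, m: 0 = latched, about +0.005 after the pad has been pressed in, about -0.002 once the hatch has popped open; it passes below -0.0045 only when an open hatch is pushed shut again. Not to be touched.
- blue_box: blue-hatched battery box: grey tray 120 x 96 mm, 46 mm high, standing loose on rubber feet, about 0.8 kg; blue hatch (104 x 84 mm) on top, flush with the side walls. Origin: centre of the underside. x points from the front (the pad's side) to the hinge at the back, y to the left, z up. To be left alone.
- blue_pad: round black press pad (24 mm across, 3 mm proud of the hatch, 49 mm above the desk when shut) on the blue hatch, near its front edge, 84 mm in front of the hinge. Nothing stands round it except the two side walls, 44 mm to either side, flush with the hatch. Origin: centre of its top face. It moves with the hatch. Not to be pressed.
- blue_hatch (a joint): blue hatch, same make and values as the yellow one. Must stay latched shut at 0.
- cell_black_mid (a point): centre of a loose black and copper AA cell, 14 mm thick, 51 mm long, lying on the desk; bystander
- cell_gold_mid (a point): centre of a loose gold AA cell, 14 mm thick, 51 mm long, lying on the desk; bystander
- remote_mid (a point): centre of a white remote control with blue keys, 125 x 42 x 17 mm, lying on the desk; bystander
- screw_tin_mid (a point): centre of an open tin of screws, 50 x 72 x 22 mm; bystander
- tape_measure_mid (a point): centre of a red tape measure, 64 x 80 x 38 mm; bystander

How it is judged:
By the outcome, as a careful person would: the job done as asked, in the order asked, and still so for the second after the job is handed in, with the robot touching nothing.
It also fails if it takes over 38 s, if anything falls off the work surface, if the arm or the gripper's body presses on something with over 40 N, if the wrist force passes 120 N, or if a joint passes its speed limit or range.

### The arm

A 6-joint arm with a two-finger parallel gripper is mounted at the origin on a cart in front of the work surface, level with it; the furniture and walls round the work are solid. World frame = base frame: x ahead of the robot, y to its left, z up, the work surface at z = 0. Lengths are in mm, angles in rad, forces in N, time in s.
With the tool pointing down it reaches from about 350 to 875 mm from the base axis. Payload 4.2 kg.
Tool frame: the origin (TCP) lies midway between the tips of the shut fingers; the grasp point (between the pads) lies 19 mm behind it (arm.tcp_to_grasp is the distance from the TCP to the grasp point, in mm); z points along the fingers, y is the line along which they close (so a half turn about z gives the same grasp; the last joint's range is limited). The gripper opens to 85 mm and grips with 20 to 120 N. Pads are 22 mm wide; open, the fingers measure 114 mm over their backs; the gripper's body (76 mm by 85 mm) begins 54 mm behind the grasp point. The pads swing forward as they close: fully open they stand 13 mm farther back than shut.
Start: joints at [-0.916, 0.385, 0.008, 0, -1.194, -0.259], TCP at [240.98, -576.652, 231.312] pointing down, gripper open.
Joint ranges: [-3.14, 3.14], [-1.21, 2.06], [-1.07, 1.41], [-3.16, 2.05], [-2.99, -0.16], [-3.1, 3.1]. Speed limits (rad/s): [2.79, 2.79, 3.14, 3.14, 3.14, 3.14].

### API

Orientations are given as a unit quaternion [x, y, z, w].
In Python, from bench import arm, imaging, job, models gives the robot as it stands.
- The arm moves only by the tool arm_command, never from a script. Its argument "rows" is a list of rows, each an object with "grip": the opening, from 0 (shut) to 1 (fully open); "linear": the shift along the tool's x, y, z in mm, a list of three; "rot": the turn, a rotation vector about the tool's x, y, z in rad, a list of three. In form: [{"grip": grip, "linear": [tx, ty, tz], "rot": [rx, ry, rz]}, ...]. A call has 1 to 10 rows; each row is the pose to reach, as a shift and turn from the pose commanded when the call began, along the tool's axes at that moment; what a row does not reach only later rows make up. A row lasts 1/8 s, in which the tool goes at most 62.5 mm and 10.7 degrees, less where a joint would pass 70% of its speed; a pose out of reach is approached as far as the arm can. A call with a gripper value outside its range is refused whole. The fingers move at their own pace and stop on an object; the grip force is fixed at half the most. Time passes only in rows, so rows that repeat a pose let the fingers close. It gives the time, the measured TCP pose, the force, the opening and the grip force at its end, in the units of the state.
- arm.read_state(): the state, without advancing time (a new reading comes with each control period).
- imaging.get_image(name): name is "scene" or "top" or "wrist"; returns a dict with "frame" (400x640x3 uint8, red, green, blue), "fx", "fy", "cx", "cy" (pixels), "extrinsics" (4x4, takes a point from world to camera coordinates); the wrist camera has in their place "T_tool_cam" (4x4, takes a point from camera to tool coordinates, whose origin is the TCP and whose axes are the flange's). Camera axes: x right, y down, z forward; pixel columns grow to the right and rows downward; lengths in mm; the calibration is good to about 2 mm. A picture is of the moment at which its call begins: read the wrist's pose just before it. There is no depth.
- job.job_done(): hands the job in; it is judged then, once.
Trained networks look in a picture, given as the dict that the camera call returned (one of the last four; its "shot" number tells which), for a name from the list of things; names that differ only in an ending like _2 or _b are one class to them, and where a whole thing is asked for, a point or a joint stands for the part that bears it (a point fixed in the world has none). Each returns a list of dicts, best first, with "score" (0 to 1); they miss things now and then, are a little off and sometimes report something else, mostly with a low value. They report only what shows in the picture. A call takes as long as a camera call.
- models.spot_in(picture, query): "rect" ([left, top, right, bottom] in pixels, round what is visible of it).
- models.tip_of(picture, query): "pixel" ([column, row] in pixels: a listed point, or the origin of a listed thing).
The state is a dict: "clock": time; "joints": joint angles; "joint_vel": joint speeds; "joint_efforts": joint torques, N m; "position": TCP position; "ee_rot": TCP orientation; "contact_force": force on the tool from outside, world axes, zero at the start; "wrist_torque": the same for the moment, N m; "gripper_width": finger opening in mm; "grasp_force": force on a finger pad.
Only numpy, scipy, OpenCV 4.12 (cv2) and the standard library are available. Lean on these libraries where they do the work, as an engineer would, in place of code of your own. Each camera call takes 0.05 s, during which the arm holds its last target. There are 200 camera calls.

## Working session

There is one attempt and no reset: what is moved stays moved. The work goes in short steps, Python scripts to look and compute and a tool call to move; the robot and the scene stay as the last step left them, time stands still between calls to the robot, and variables do not carry over. Pictures are saved under pics/ and viewed, at most 10 in all, crops included, and the job is handed in when it is done.

Besides the shell and the picture viewer there is one more tool, called after "Call:" by a JSON object that holds its "op" and its "data". arm_command: Moves the arm, as the interface text tells. Its arguments: {"type":"object","properties":{"rows":{"type":"array"}},"required":["rows"]}

```bash
mkdir -p pics; cat > h.py <<'E'
import numpy as np, cv2
from scipy.spatial.transform import Rotation as R
from bench import arm, imaging, job, models
def ray(p,px,s=None):
    d=np.array([(px[0]-p["cx"])/p["fx"],(px[1]-p["cy"])/p["fy"],1.])
    if "extrinsics" in p:
        T=np.linalg.inv(np.array(p["extrinsics"]))
    else:
        W=np.eye(4);W[:3,:3]=R.from_quat(s["ee_rot"]).as_matrix();W[:3,3]=s["position"];T=W@np.array(p["T_tool_cam"])
    return T[:3,3],T[:3,:3]@d
def at(p,px,z,s=None):
    o,d=ray(p,px,s);return o+d*(z-o[2])/d[2]
def save(p,n): cv2.imwrite("pics/"+n,np.array(p["frame"])[:,:,::-1])
E
python3 - <<'E'
from h import *
s=arm.read_state();print(s["clock"],s["position"],s["ee_rot"],s["gripper_width"])
for c in("top","scene"):
    p=imaging.get_image(c);save(p,c+".png")
    for q,z in(("yellow_pad",49),("blue_pad",49),("yellow_box",0),("blue_box",0)):
        for r in models.tip_of(p,q)[:2]:print(c,q,r["score"],np.round(r["pixel"]),at(p,r["pixel"],z).round())
    print([(q,models.spot_in(p,q)[:1]) for q in("yellow_box","blue_box")])
E
```

```text
0.0 [ 240.7450145  -576.13362447  230.1966307 ] [-1.96514651e-01  9.80500269e-01  1.06688302e-03 -2.75659322e-04] 85.23675668296215
top yellow_pad 0.54 [285. 180.] [560. 237.  49.]
top blue_pad 0.39 [426. 180.] [ 554. -119.   49.]
top yellow_box 0.74 [359. 238.] [412.  50.   0.]
top yellow_box 0.68 [288. 168.] [599. 233.   0.]
top blue_box 0.65 [423. 170.] [ 585. -122.    0.]
[('yellow_box', [{'rect': [261.2, 145.8, 306.3, 196.2], 'score': 0.62}]), ('blue_box', [{'rect': [402.7, 143.7, 450.0, 195.7], 'score': 0.96}])]
scene yellow_pad 0.47 [281. 232.] [558. 242.  49.]
scene blue_pad 0.41 [344. 167.] [ 564. -127.   49.]
scene yellow_box 0.66 [275. 243.] [580. 244.   0.]
scene blue_box 0.67 [338. 176.] [ 590. -131.    0.]
[('yellow_box', [{'rect': [244.8, 215.2, 301.7, 258.4], 'score': 0.57}]), ('blue_box', [{'rect': [314.3, 154.0, 364.1, 190.8], 'score': 0.62}])]
```

View pics/top.png

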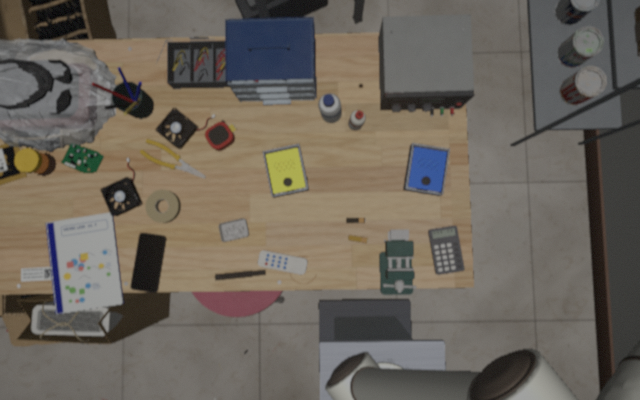

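View pics/scene.png

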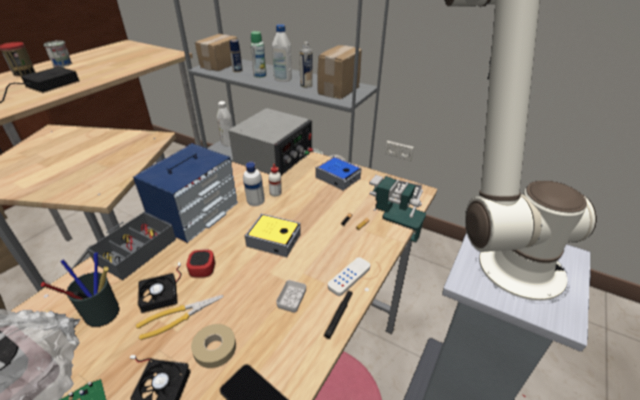

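The top view shows the yellow box with its pad at about (287,182). The blue box is at (427,170), and the desk between is clear apart from low items. The front faces the robot.

Call:
{"op": "arm_command", "data": {"rows": [{"grip": 0, "linear": [-45, 43, 0], "rot": [0, 0, 0]}, {"grip": 0, "linear": [-90, 86, 0], "rot": [0, 0, 0]}, {"grip": 0, "linear": [-135, 129, 0], "rot": [0, 0, 0]}, {"grip": 0, "linear": [-180, 172, 0], "rot": [0, 0, 0]}, {"grip": 0, "linear": [-225, 215, 0], "rot": [0, 0, 0]}, {"grip": 0, "linear": [-270, 258, 0], "rot": [0, 0, 0]}, {"grip": 0, "linear": [-315, 301, 0], "rot": [0, 0, 0]}, {"grip": 0, "linear": [-360, 344, 0], "rot": [0, 0, 0]}, {"grip": 0, "linear": [-376, 359, 0], "rot": [0, 0, 0]}]}}

```text
clock: 1.82
position: [450.6, -97.7, 231.7]
ee_rot: [-0.199, 0.98, -0.0, 0.001]
contact_force: [-1.3, -0.2, 0.3]
gripper_width: 0.5
grasp_force: 0.0
```

```bash
python3 - <<'E'
from h import *
s=arm.read_state();p=imaging.get_image("wrist")
M=R.from_quat(s["ee_rot"]).as_matrix()
print(s["clock"],s["position"],s["joints"]);print(M.round(3));print(np.round(p["T_tool_cam"],2),p["fx"])
T=np.array([480,235,230.]);print("tool shift",M.T@(T-s["position"]))
E
```

```text
1.825 [450.57688222 -97.69270335 231.71373436] [ 1.40396031e-01  1.01329765e-01 -3.74401924e-01 -6.40340491e-05
 -1.09381562e+00 -1.31142808e+00]
[[-0.921 -0.389  0.001]
 [-0.389  0.921  0.   ]
 [-0.001 -0.    -1.   ]]
[[   0.     -0.95   -0.31   81.01]
 [   1.      0.     -0.      2.71]
 [   0.     -0.31    0.95 -142.09]
 [   0.      0.      0.      1.  ]] 321.37216015898065
tool shift [-156.57676472  295.0143577     1.8267753 ]
```

Call:
{"op": "arm_command", "data": {"rows": [{"grip": 0, "linear": [-26, 49, 0], "rot": [0, 0, 0]}, {"grip": 0, "linear": [-52, 98, 0], "rot": [0, 0, 0]}, {"grip": 0, "linear": [-78, 147, 0], "rot": [0, 0, 0]}, {"grip": 0, "linear": [-104, 196, 0], "rot": [0, 0, 0]}, {"grip": 0, "linear": [-130, 245, 0], "rot": [0, 0, 0]}, {"grip": 0, "linear": [-157, 295, 0], "rot": [0, 0, 0]}, {"grip": 0, "linear": [-157, 295, 0], "rot": [0, 0, 0]}, {"grip": 0, "linear": [-157, 295, 0], "rot": [0, 0, 0]}]}}

```text
clock: 2.88
position: [480.4, 231.7, 231.0]
ee_rot: [-0.197, 0.98, -0.0, -0.0]
contact_force: [0.3, -1.0, -0.4]
gripper_width: -0.3
grasp_force: 0.0
```

```bash
python3 - <<'E'
from h import *
s=arm.read_state();p=imaging.get_image("wrist");save(p,"w1.png")
M=R.from_quat(s["ee_rot"]).as_matrix()
print(s["clock"],s["position"])
for r in models.tip_of(p,"yellow_pad")[:2]:
    w=at(p,r["pixel"],49,s);print(r,w,"shift",M.T@(w-s["position"]))
E
```

```text
2.875 [480.39705862 231.73901599 231.04612769]
{'pixel': [290.1, 234.7], 'score': 0.53} [555.04271166 230.31252951  49.        ] shift [-68.50093007 -30.04186088 181.98876383]
```

View pics/w1.png

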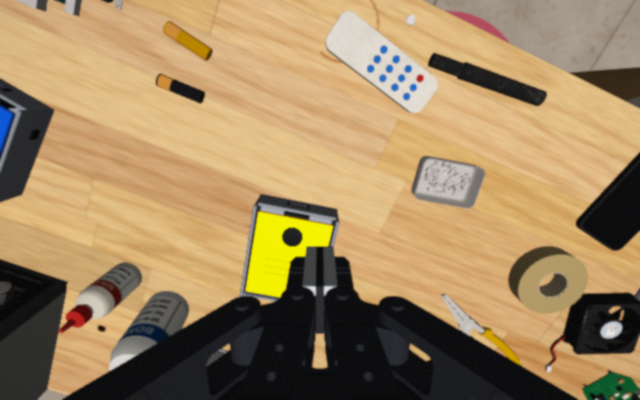

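The wrist view shows the yellow pad at (292,237), which agrees with the network. I'll move above it and check once from close by.

Call:
{"op": "arm_command", "data": {"rows": [{"grip": 0, "linear": [-34, -15, 20], "rot": [0, 0, 0]}, {"grip": 0, "linear": [-69, -30, 50], "rot": [0, 0, 0]}, {"grip": 0, "linear": [-69, -30, 90], "rot": [0, 0, 0]}, {"grip": 0, "linear": [-69, -30, 120], "rot": [0, 0, 0]}, {"grip": 0, "linear": [-69, -30, 130], "rot": [0, 0, 0]}, {"grip": 0, "linear": [-69, -30, 130], "rot": [0, 0, 0]}, {"grip": 0, "linear": [-69, -30, 130], "rot": [0, 0, 0]}]}}

```text
clock: 3.85
position: [556.8, 231.5, 103.2]
ee_rot: [-0.197, 0.98, 0.001, 0.002]
contact_force: [-0.5, -0.4, 1.0]
gripper_width: 0.0
grasp_force: 0.0
```

```bash
python3 - <<'E'
from h import *
s=arm.read_state();p=imaging.get_image("wrist");save(p,"w2.png")
M=R.from_quat(s["ee_rot"]).as_matrix()
print(s["clock"],s["position"])
for r in models.tip_of(p,"yellow_pad")[:2]:
    w=at(p,r["pixel"],49,s);print(r,w,"shift",M.T@(w-s["position"]))
E
```

```text
3.85 [556.80009764 231.52394175 103.15150422]
{'pixel': [314.1, 225.1], 'score': 0.92} [559.71948661 231.63312496  49.        ] shift [-2.55893848 -1.04852159 54.15969533]
{'pixel': [564.8, 134.3], 'score': 0.55} [446.52945449 348.31727055  49.        ] shift [ 56.88211266 150.25884166  54.03135723]
```

View pics/w2.png

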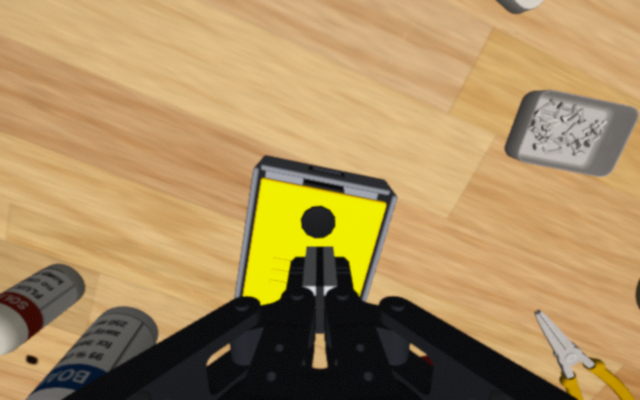

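The pad is centred at (318,221), so the remaining offset is under 3 mm. I'll descend to just above it.

Call:
{"op": "arm_command", "data": {"rows": [{"grip": 0, "linear": [-1, 0, 15], "rot": [0, 0, 0]}, {"grip": 0, "linear": [-1, 0, 30], "rot": [0, 0, 0]}, {"grip": 0, "linear": [-1, 0, 40], "rot": [0, 0, 0]}, {"grip": 0, "linear": [-1, 0, 47], "rot": [0, 0, 0]}, {"grip": 0, "linear": [-1, 0, 47], "rot": [0, 0, 0]}, {"grip": 0, "linear": [-1, 0, 47], "rot": [0, 0, 0]}]}}

```text
clock: 4.7
position: [557.1, 231.7, 54.6]
ee_rot: [-0.197, 0.98, 0.0, 0.0]
contact_force: [0.1, -0.2, -0.2]
gripper_width: -0.2
grasp_force: 0.0
```

Call:
{"op": "arm_command", "data": {"rows": [{"grip": 0, "linear": [0, 0, 2], "rot": [0, 0, 0]}, {"grip": 0, "linear": [0, 0, 4], "rot": [0, 0, 0]}, {"grip": 0, "linear": [0, 0, 5], "rot": [0, 0, 0]}, {"grip": 0, "linear": [0, 0, 6], "rot": [0, 0, 0]}, {"grip": 0, "linear": [0, 0, 7], "rot": [0, 0, 0]}, {"grip": 0, "linear": [0, 0, 8], "rot": [0, 0, 0]}, {"grip": 0, "linear": [0, 0, 8], "rot": [0, 0, 0]}]}}

```text
clock: 5.58
position: [556.7, 231.6, 46.2]
ee_rot: [-0.197, 0.98, -0.0, -0.0]
contact_force: [-0.1, 0.3, 2.2]
gripper_width: 0.1
grasp_force: 0.7
```

Contact has started at 2.2 N. I'll keep going slowly to the firm stop.

Call:
{"op": "arm_command", "data": {"rows": [{"grip": 0, "linear": [0, 0, 1], "rot": [0, 0, 0]}, {"grip": 0, "linear": [0, 0, 2], "rot": [0, 0, 0]}, {"grip": 0, "linear": [0, 0, 2.5], "rot": [0, 0, 0]}, {"grip": 0, "linear": [0, 0, 2.5], "rot": [0, 0, 0]}]}}

```text
clock: 6.08
position: [556.8, 231.5, 43.9]
ee_rot: [-0.197, 0.98, -0.0, -0.0]
contact_force: [-1.3, 0.7, 2.0]
gripper_width: -0.1
grasp_force: 1.2
```

Call:
{"op": "arm_command", "data": {"rows": [{"grip": 0, "linear": [0, 0, 0.5], "rot": [0, 0, 0]}, {"grip": 0, "linear": [0, 0, 1], "rot": [0, 0, 0]}, {"grip": 0, "linear": [0, 0, 1], "rot": [0, 0, 0]}]}}

```text
clock: 6.45
position: [556.8, 231.6, 43.4]
ee_rot: [-0.197, 0.98, -0.0, 0.0]
contact_force: [-2.7, -0.5, 5.0]
gripper_width: -0.3
grasp_force: 2.9
```

Call:
{"op": "arm_command", "data": {"rows": [{"grip": 0, "linear": [0, 0, 0.5], "rot": [0, 0, 0]}, {"grip": 0, "linear": [0, 0, 1], "rot": [0, 0, 0]}, {"grip": 0, "linear": [0, 0, 1], "rot": [0, 0, 0]}]}}

```text
clock: 6.82
position: [556.8, 231.6, 43.2]
ee_rot: [-0.197, 0.98, -0.0, 0.0]
contact_force: [-3.5, -1.4, 9.7]
gripper_width: 0.4
grasp_force: 4.8
```

The pad is on its firm stop: the force is rising and it has stopped moving. I'll release straight up, fast.

Call:
{"op": "arm_command", "data": {"rows": [{"grip": 0, "linear": [0, 0, -55], "rot": [0, 0, 0]}, {"grip": 0, "linear": [0, 0, -110], "rot": [0, 0, 0]}, {"grip": 0, "linear": [0, 0, -165], "rot": [0, 0, 0]}, {"grip": 0, "linear": [0, 0, -200], "rot": [0, 0, 0]}, {"grip": 0, "linear": [46, 19, -200], "rot": [0, 0, 0]}, {"grip": 0, "linear": [92, 39, -200], "rot": [0, 0, 0]}, {"grip": 0, "linear": [120, 50, -200], "rot": [0, 0, 0]}, {"grip": 0, "linear": [120, 50, -200], "rot": [0, 0, 0]}, {"grip": 0, "linear": [120, 50, -200], "rot": [0, 0, 0]}, {"grip": 0, "linear": [120, 50, -200], "rot": [0, 0, 0]}]}}

```text
clock: 8.07
position: [427.6, 231.7, 241.5]
ee_rot: [-0.196, 0.981, -0.0, -0.0]
contact_force: [-0.4, -0.5, 0.6]
gripper_width: 0.2
grasp_force: 0.0
```

```bash
python3 - <<'E'
from h import *
s=arm.read_state();a=imaging.get_image("scene");b=imaging.get_image("wrist")
f=np.hstack([cv2.resize(np.array(a["frame"])[120:280,200:400],(400,320)),cv2.resize(np.array(b["frame"]),(400,250))[:250] if 0 else cv2.copyMakeBorder(cv2.resize(np.array(b["frame"]),(400,250)),0,70,0,0,cv2.BORDER_CONSTANT)])
cv2.imwrite("pics/o1.png",f[:,:,::-1]);print(s["clock"],s["position"])
E
```

```text
8.075 [427.59171805 231.65520322 241.49348211]
```

View pics/o1.png

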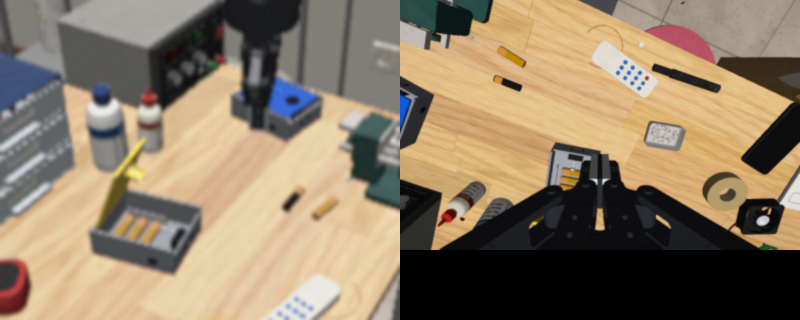

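The hatch stands open at crop (125,180) with the cells visible, and the blue hatch is shut at (290,100). Now I'll watch for more than 2 s with the arm held still.

Call:
{"op": "arm_command", "data": {"rows": [{"grip": 0, "linear": [0, 0, 0], "rot": [0, 0, 0]}, {"grip": 0, "linear": [0, 0, 0], "rot": [0, 0, 0]}, {"grip": 0, "linear": [0, 0, 0], "rot": [0, 0, 0]}, {"grip": 0, "linear": [0, 0, 0], "rot": [0, 0, 0]}, {"grip": 0, "linear": [0, 0, 0], "rot": [0, 0, 0]}, {"grip": 0, "linear": [0, 0, 0], "rot": [0, 0, 0]}, {"grip": 0, "linear": [0, 0, 0], "rot": [0, 0, 0]}, {"grip": 0, "linear": [0, 0, 0], "rot": [0, 0, 0]}, {"grip": 0, "linear": [0, 0, 0], "rot": [0, 0, 0]}, {"grip": 0, "linear": [0, 0, 0], "rot": [0, 0, 0]}]}}

```text
clock: 9.43
position: [426.8, 231.5, 241.8]
ee_rot: [-0.197, 0.98, 0.0, 0.0]
contact_force: [0.3, 0.5, -0.2]
gripper_width: 0.1
grasp_force: 0.0
```

Call:
{"op": "arm_command", "data": {"rows": [{"grip": 0, "linear": [0, 0, 0], "rot": [0, 0, 0]}, {"grip": 0, "linear": [0, 0, 0], "rot": [0, 0, 0]}, {"grip": 0, "linear": [0, 0, 0], "rot": [0, 0, 0]}, {"grip": 0, "linear": [0, 0, 0], "rot": [0, 0, 0]}, {"grip": 0, "linear": [0, 0, 0], "rot": [0, 0, 0]}, {"grip": 0, "linear": [0, 0, 0], "rot": [0, 0, 0]}, {"grip": 0, "linear": [0, 0, 0], "rot": [0, 0, 0]}, {"grip": 0, "linear": [0, 0, 0], "rot": [0, 0, 0]}, {"grip": 0, "linear": [0, 0, 0], "rot": [0, 0, 0]}, {"grip": 0, "linear": [0, 0, 0], "rot": [0, 0, 0]}]}}

```text
clock: 10.68
position: [426.8, 231.4, 241.8]
ee_rot: [-0.197, 0.98, -0.0, -0.0]
contact_force: [0.2, -0.2, -0.3]
gripper_width: 0.0
grasp_force: 0.0
```

Call:
{"op": "arm_command", "data": {"rows": [{"grip": 0, "linear": [0, 0, 0], "rot": [0, 0, 0]}, {"grip": 0, "linear": [0, 0, 0], "rot": [0, 0, 0]}, {"grip": 0, "linear": [0, 0, 0], "rot": [0, 0, 0]}, {"grip": 0, "linear": [0, 0, 0], "rot": [0, 0, 0]}, {"grip": 0, "linear": [0, 0, 0], "rot": [0, 0, 0]}, {"grip": 0, "linear": [0, 0, 0], "rot": [0, 0, 0]}]}}

```text
clock: 11.42
position: [426.8, 231.5, 241.8]
ee_rot: [-0.197, 0.98, 0.0, -0.0]
contact_force: [0.2, -0.2, -0.7]
gripper_width: -0.0
grasp_force: 0.0
```

```bash
python3 - <<'E'
from h import *
a=imaging.get_image("scene");print(arm.read_state()["clock"])
cv2.imwrite("pics/o2.png",cv2.resize(np.array(a["frame"])[120:280,200:400],(600,480))[:,:,::-1])
E
```

```text
11.475
```

View pics/o2.png

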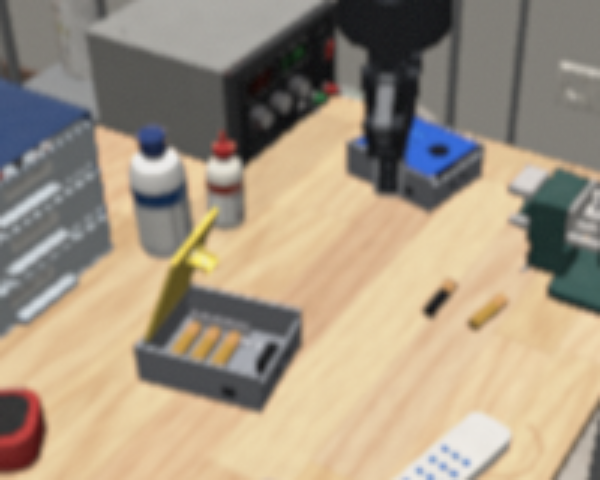

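The yellow hatch is still fully open at crop (180,275) more than 3 s later. The blue hatch is shut at (440,145), and nothing else has moved.

```bash
python3 -c "
from bench import job;print(job.job_done())"
```

```text
the job is handed in; nothing more can be done
None
```

I pressed the yellow pad once to its stop and let go; the hatch popped up and stayed open for over 3 s with the arm clear, the blue hatch stayed shut, and the job is handed in.

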